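Hold the soap tray's pusher back for restocking

TASK

Get the soap tray ready for restocking: square up the three loose detergent cartons that stand beside it into one straight row along the tray, broad face to broad face, upright on the counter and touching or nearly touching, about where they stand now, so that a colleague can lift the whole row at once. Then pull the tray's spring-loaded pusher back until its front face is level with the load marks on the side walls, and finish while holding it there with the gripper: do not let it go. The carton already standing in the tray stays in its place, and everything else on the counter is left alone.

Things in the scene. Friction and masses are not known exactly. Their poses are not given: they have to be found in the camera images.
- tray: grey plastic spring-pusher shelf tray, fixed to the counter: 300 long (its x) by 70 wide (its y); floor 5 thick, side and rear walls 4 thick and 39 high, a clear front stop 50 high at its +x end (the end away from the robot). Origin: centre of its underside, on the counter; x runs along the tray towards the front stop, y to its left, z up. The loose cartons stand on its -y side
- pusher (a joint): travel of the pusher along the tray in m: 0 at the start, when its plate presses on the carton left in the tray; grows as it is pulled along the tray's -x (towards the robot). Its front face is level with the load marks at 0.140; hard end stop at 0.175. A strip spring pulls it back towards the front stop with about 4 N at 0 and 6 N at the marks; let go, it runs back
- pusher_face (a point): black pusher that rides in the tray: an upright plate 52 wide (tray's y), 4 thick, its top 97 above the counter, and behind it, in the middle, an upright pull web 12 thick (tray's y) by 40 long (tray's x), from 37 to 97 above the counter, which is what one pinches from above. This point: on the front face of the plate (the +x side), in its middle, 44 above the counter; moves with the pusher; axes as the tray's. The carton in front of the plate is 79 high above the counter
- pusher_grip (a point): middle of the pull web, 77 above the counter (20 below its top) and 24 behind the plate's front face; moves with the pusher; axes as the tray's, so the web is pinched along y
- load_mark (a point): point midway between the two load marks, 44 above the counter: white ribs 6 wide that run up the outside of both side walls to a tab on each rim that stands 10 out from the wall; x of the tray -36. The pusher's front face is to be level with it; axes as the tray's
- carton_a_mid (a point): centre (37 above its foot) of a loose detergent carton, 42 deep (its x, between its broad faces) by 58 wide (its y) by 74 high, 60 to 130 g, standing upright on the counter beside the tray. The three are alike and stand in any order, turned up to 0.35 rad from the tray's axes, with gaps between them
- carton_b_mid (a point): centre of another such carton; axes and size as carton_a
- carton_c_mid (a point): centre of another such carton; axes and size as carton_a
- front_carton_mid (a point): centre of the like carton that stands in the tray between the front stop and the pusher; it stays there
- softener: bystander: white softener bottle, 76 across, 210 high; origin under its foot
- spray: bystander: clear spray bottle with white head, 76 across, 225 high; origin under its foot
- mug: bystander: white mug, 78 across, 88 high, beyond the cartons from the tray; origin under its foot
- sheets_box: bystander: flat pale green box 65 x 110 x 42 high, beyond the cartons from the tray; origin under its centre
- scoop: bystander: white measuring scoop, cup 44 across and 34 high with a handle 77 long to its -x, on the tray's +y side near its front; origin under its cup
- coin_dish: bystander: wooden dish of coins, 94 across, 22 high, on the tray's +y side near its rear; origin under its centre
- lint_brush: bystander: wooden clothes brush lying bristles down, 225 long with its handle, 50 wide, 32 high; origin under it, near the middle
There are look-alikes about, which are no part of the job. Leave any orange or pink look-alike of the part that bears carton_b_mid alone.

How it is judged (in metres and radians):
On the way, in this order (a step that is already met when the one before it is completed fails the run):
1. the three loose cartons stand in one closed, straight row along the tray, and are let go (((y of carton_a_mid in the frame of carton_b_mid between -0.01 and 0.01 m and horizontal distance between carton_a_mid and carton_b_mid between 0.036 and 0.051 m and y of carton_c_mid in the frame of carton_b_mid between -0.01 and 0.01 m and horizontal distance between carton_c_mid and carton_b_mid between 0.036 and 0.051 m and horizontal distance between carton_a_mid and carton_c_mid above 0.076 m and x of carton_b_mid in the frame of tray between -0.13 and 0.13 m) or (y of carton_b_mid in the frame of carton_a_mid between -0.01 and 0.01 m and horizontal distance between carton_b_mid and carton_a_mid between 0.036 and 0.051 m and y of carton_c_mid in the frame of carton_a_mid between -0.01 and 0.01 m and horizontal distance between carton_c_mid and carton_a_mid between 0.036 and 0.051 m and horizontal distance between carton_b_mid and carton_c_mid above 0.076 m and x of carton_a_mid in the frame of tray between -0.13 and 0.13 m) or (y of carton_a_mid in the frame of carton_c_mid between -0.01 and 0.01 m and horizontal distance between carton_a_mid and carton_c_mid between 0.036 and 0.051 m and y of carton_b_mid in the frame of carton_c_mid between -0.01 and 0.01 m and horizontal distance between carton_b_mid and carton_c_mid between 0.036 and 0.051 m and horizontal distance between carton_a_mid and carton_b_mid above 0.076 m and x of carton_c_mid in the frame of tray between -0.13 and 0.13 m)) and angle between the x axis of each of carton_a_mid, carton_b_mid, carton_c_mid and the x axis of tray, either way round below 0.14 rad and angle between each of carton_a_mid, carton_b_mid, carton_c_mid's own z axis and vertical below 0.12 rad and height (world z) of carton_a_mid between 0.03 and 0.044 m and y of carton_a_mid in the frame of tray between -0.23 and -0.06 m and height (world z) of carton_b_mid between 0.03 and 0.044 m and y of carton_b_mid in the frame of tray between -0.23 and -0.06 m and height (world z) of carton_c_mid between 0.03 and 0.044 m and y of carton_c_mid in the frame of tray between -0.23 and -0.06 m and contact force between the fingers and carton_a below 0.1 N and contact force between the fingers and carton_b below 0.1 N and contact force between the fingers and carton_c below 0.1 N), for 0.2 s.
2. the pusher is drawn back to the load marks and held by the gripper (value of joint pusher between 0.131 and 0.149 m and contact force between the fingers and pusher above 2 N), for 0.5 s.
At the end, for the whole second after the job is handed in: The gripper holds the pusher (over 2 N), still, face within 9 mm of the marks. Beside the tray the 3 loose cartons, not touched, stand upright in a row: centres 36-51 mm apart, steps under 10 mm, turned under 0.14 rad from the tray. The carton in the tray stands by the front stop (all of step 1 and all of step 2 and velocity of joint pusher between -0.01 and 0.01 m/s and x of front_carton_mid in the frame of tray between 0.1 and 0.14 m and y of front_carton_mid in the frame of tray between -0.02 and 0.02 m and angle between front_carton_mid's own z axis and vertical below 0.15 rad); the arm keeps its last pose, push and grip.
It fails at once if a bystander on the counter is shifted by more than 3 cm or tipped (distance of any of softener, spray, mug, sheets_box, scoop, coin_dish, lint_brush from where it was at the start of the episode above 0.03 m or angle between any of softener, spray, mug, sheets_box, scoop, coin_dish's own z axis and vertical above 0.3 rad).
It also fails if it takes over 64 s, if anything falls off the work surface, if the arm or the gripper's body presses on something with over 40 N, if the wrist force passes 120 N, or if a joint passes its speed limit or range.

ROBOT

A 7-joint arm with a two-finger parallel gripper is mounted at the origin on the work surface. World frame = base frame: x ahead of the robot, y to its left, z up, the work surface at z = 0. Lengths are in mm, angles in rad, forces in N, time in s.
With the tool pointing down it reaches from about 400 to 925 mm from the base axis. Payload 5.6 kg.
Tool frame: the origin (TCP) lies midway between the tips of the shut fingers; the grasp point (between the pads) lies 19 mm behind it; z points along the fingers, y is the direction in which the jaws open and shut (so a half turn about z gives the same grasp; the last joint's range is limited). The gripper opens to 85 mm and grips with 20 to 120 N. Pads are 22 mm wide; open, the fingers measure 114 mm over their backs; the gripper's body (76 mm by 85 mm) begins 54 mm behind the grasp point. The pads swing forward as they close: fully open they stand 13 mm farther back than shut.
Start: joints at [1.121, 0.468, -0.012, 1.603, 0.006, 1.071, -0.056], TCP at [257.148, -596.978, 231.29] pointing down, gripper open.
Joint ranges: [-2.53, 2.53], [-0.31, 2.02], [-1.57, 1.55], [0.28, 2.44], [-1.29, 4.43], [0.15, 1.84], [-2.92, 2.92]. Speed limits (rad/s): [2.57, 2.57, 3.14, 3.14, 3.14, 3.14, 3.14].

INTERFACE

Orientations are given as a rotation vector (axis times angle).
In Python, from bench import sensors, read_camera, ctrl gives the robot as it stands.
- The arm moves only by the tool play_rows, never from a script. Its argument "commands" is a list of rows, each a list of 7 numbers: the finger opening in cm, from 0 to 8.54, then the shift along the world's x, y, z in cm, then the turn, a rotation vector about the world's x, y, z in rad. A call has 1 to 8 rows; each row is the pose to reach, as a shift and turn from the pose commanded when the call began; what a row does not reach only later rows make up. A row lasts 1/10 s, in which the tool goes at most 50 mm and 8.59 degrees, less where a joint would pass 70% of its speed; a pose out of reach is approached as far as the arm can. A call with a gripper value outside its range is refused whole. The fingers move at their own pace and stop on an object; the grip force is fixed at half the most. Time passes only in rows, so rows that repeat a pose let the fingers close. It gives the time, the measured TCP pose, the force and the opening at its end, in the units of the state.
- sensors.get_state(): the state, without advancing time (a new reading comes with each control period).
- read_camera(name): name is "side" or "top" or "wrist"; returns a dict with "color" (480x640x3 uint8, red, green, blue), "range_z" (480x640 float32, mm along the optical axis (not along the pixel's ray), 0 where there is no reading), "vertical_fov" (degrees; the focal length in pixels is half the picture's height over the tangent of half this angle, whatever the lens; pixels are square), "cx", "cy" (the principal point, pixels), "R" (3x3) and "t" (3): a world point X has camera coordinates R X + t. Camera axes: x right, y down, z forward; pixel columns grow to the right and rows downward; lengths in mm; the calibration is good to about 2 mm. A picture is of the moment at which its call begins.
- ctrl.close_job(): hands the job in, once; it reports no verdict.
The state is a dict: "clock": time; "joints": joint angles; "joint_velocities": joint speeds; "tau": joint torques, N m; "ee_pos": TCP position; "tool_rot": TCP orientation; "wrist_force": force on the tool from outside, world axes, zero at the start; "ft_torque": the same for the moment, N m; "grip_width": finger opening in mm.
Only numpy, scipy, OpenCV 4.12 (cv2) and the standard library are available. Lean on these libraries where they do the work, as an engineer would, in place of code of your own. Each camera call takes 0.05 s, during which the arm holds its last target.

## Working session

There is one attempt and no reset: what is moved stays moved. The work goes in short steps, Python scripts to look and compute and a tool call to move; the robot and the scene stay as the last step left them, time stands still between calls to the robot, and variables do not carry over. Pictures are saved under pics/ and viewed, and the job is handed in when it is done.

Besides the shell and the picture viewer there is one more tool, called after ">>>" by a JSON object that holds its "op" and its "data", one argument or row to a line. play_rows: Moves the arm, as the interface text tells. Its arguments: {"type":"object","properties":{"commands":{"type":"array","items":{"type":"array","items":{"type":"number"}}}},"required":["commands"]}

```bash
ls; mkdir -p pics
python3 - <<'E'
from bench import sensors, read_camera, ctrl
import cv2,numpy as np
print(sensors.get_state())
for n in ("side","top","wrist"):
    d=read_camera(n); cv2.imwrite(f"pics/{n}0.png",d["color"][:,:,::-1]); np.savez(f"/tmp/{n}0.npz",**d)
    print(n,d["vertical_fov"],d["cx"],d["cy"],np.round(d["R"],3).tolist(),np.round(d["t"],1).tolist())
E
```

```text
pics
{'clock': 0.0, 'joints': array([ 1.12097687,  0.46839476, -0.0116113 ,  1.60363032,  0.00599947,
        1.07141796, -0.05634301]), 'joint_velocities': array([-7.88473180e-04,  5.58808707e-04, -4.97155100e-04,  1.71501534e-03,
        1.16046709e-05,  2.13224168e-04,  1.01408280e-03]), 'tau': array([ 3.56311893e-04, -5.32396960e+01,  2.18198419e-02, -2.51306891e+01,
        1.15567804e-02,  7.82262592e-03, -3.43911915e-05]), 'ee_pos': array([ 256.91528022, -596.45289828,  230.32416057]), 'tool_rot': array([-3.07514174e+00, -6.34126236e-01,  7.61891279e-04]), 'wrist_force': array([-0.17375366, -0.55390561, -0.24218165]), 'ft_torque': array([-0.00775121,  0.01869415, -0.00240058]), 'grip_width': 84.77277952585044}
side 51.88870432575047 328.42174484678526 237.57521600738704 [[0.999, -0.052, 0.01], [-0.034, -0.767, -0.641], [0.042, 0.639, -0.768]] [-554.4, 38.1, 1099.9]
top 56.05297094420071 322.51877042619014 239.652778366805 [[0.003, -1.0, -0.014], [-0.998, -0.002, -0.067], [0.067, 0.015, -0.998]] [-26.5, 543.4, 1161.2]
wrist 61.16834515982246 313.4117427038419 244.74242364492315 [[0.395, -0.919, -0.001], [-0.869, -0.374, 0.323], [-0.297, -0.127, -0.946]] [-648.6, -41.6, 380.5]
```

View pics/top0.png

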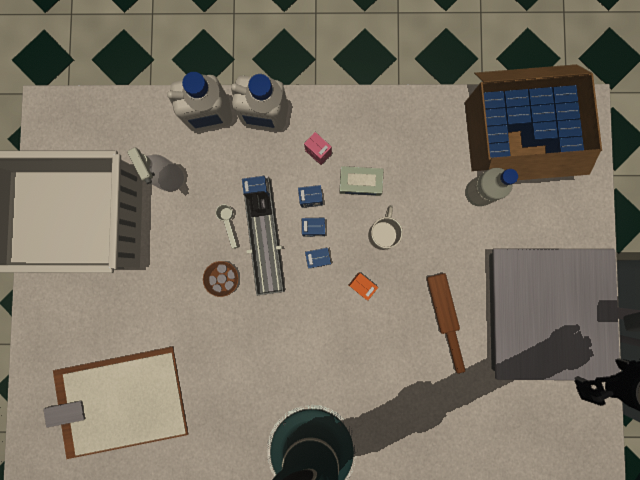

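View pics/side0.png

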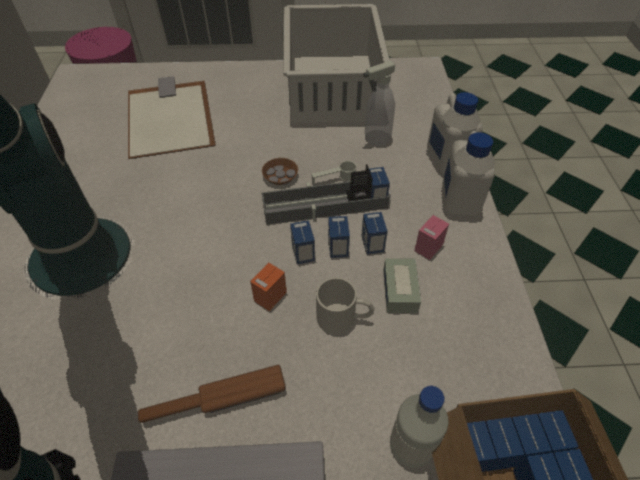

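View pics/wrist0.png

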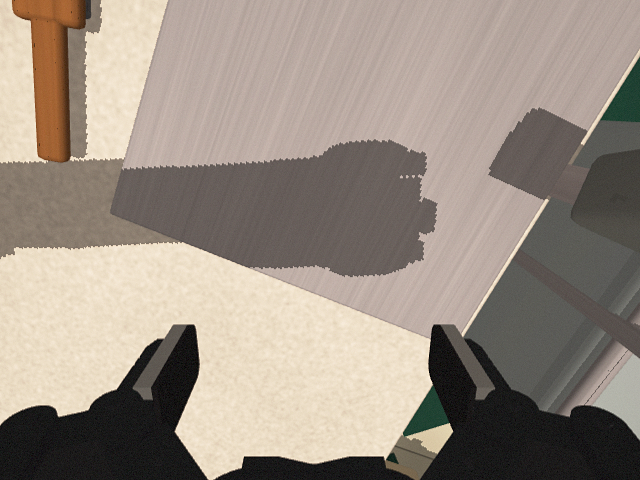

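Top view: tray runs from (270,292) at the rear to (257,180) at the front, pusher web near (262,205). The three blue cartons are at (311,196), (314,227) and (319,258), with decoys at (318,147) pink and (363,286) orange. Now I'll measure them.

```bash
cat > h.py <<'E'
import numpy as np,cv2
def cloud(d):
    h,w=d["range_z"].shape; f=h/2/np.tan(np.radians(d["vertical_fov"])/2)
    u,v=np.meshgrid(np.arange(w),np.arange(h)); z=d["range_z"].astype(float)
    P=np.stack([(u-d["cx"])/f*z,(v-d["cy"])/f*z,z],-1)-d["t"]
    X=P@d["R"]; X[z==0]=np.nan
    return X
def rays(d,uv,zp):
    h,w=d["range_z"].shape; f=h/2/np.tan(np.radians(d["vertical_fov"])/2)
    uv=np.asarray(uv,float).reshape(-1,2)
    r=np.c_[(uv[:,0]-d["cx"])/f,(uv[:,1]-d["cy"])/f,np.ones(len(uv))]@d["R"]
    c=-d["t"]@d["R"]
    s=(zp-c[2])/r[:,2]
    return c+s[:,None]*r
def blue(d):
    hsv=cv2.cvtColor(d["color"],cv2.COLOR_RGB2HSV)
    return (cv2.inRange(hsv,(100,90,40),(125,255,255))>0)
E
python3 - <<'E'
from h import *
for n in ("top","side"):
    d=dict(np.load(f"/tmp/{n}0.npz")); X=cloud(d)
    reg=(X[...,0]>400)&(X[...,0]<850)&(X[...,1]>-150)&(X[...,1]<300)
    g=reg&(abs(X[...,2])<8); print(n,"floor",np.nanmedian(X[...,2][reg&(X[...,2]<12)]), 'noise',np.nanstd(X[...,2][g]))
    m=(reg&(X[...,2]>55)&(X[...,2]<90)).astype(np.uint8)
    k,lab,st,c=cv2.connectedComponentsWithStats(m)
    for i in range(1,k):
        if st[i,4]<40: continue
        p=X[lab==i]; z=np.nanmedian(p[:,2]);
        q=p[abs(p[:,2]-z)<6]
        r=cv2.minAreaRect(q[:,:2].astype(np.float32))
        print(n,st[i],c[i].round(),"z",z.round(1),"rect",np.round(r[0],1),np.round(r[1],1),round(r[2],1), d["color"][lab==i].mean(0).round())
E
python3 - <<'E'
import cv2
a=cv2.imread('pics/top0.png')[130:310,180:420]
cv2.imwrite('pics/top0c.png',cv2.resize(a,None,fx=3.3,fy=3.3,interpolation=cv2.INTER_CUBIC))
a=cv2.imread('pics/side0.png')[150:330,220:460]
cv2.imwrite('pics/side0c.png',cv2.resize(a,None,fx=3.3,fy=3.3,interpolation=cv2.INTER_CUBIC))
E
```

```text
top floor 0.18245670932972521 noise 2.6696011861662075
top [195 116  29  11 144] [209. 121.] z 73.0 rect [842. 264.] [ 3.1 68.6] 11.7 [30. 33. 39.]
top [241 116  43  11 185] [263. 122.] z 72.8 rect [841.4 129.9] [103.8  13.5] 89.3 [42. 43. 45.]
top [304 132  28  28 420] [318. 146.] z 73.4 rect [780.1 -12. ] [58.1 42.9] 47.9 [165.  93. 102.]
top [242 176  26  36 443] [255. 187.] z 78.7 rect [655.2 143.9] [86. 58.] 7.5 [61. 72. 88.]
top [298 185  25  20 410] [310. 195.] z 73.6 rect [654.7   6. ] [42.6 57.8] 7.0 [ 67.  82. 102.]
top [302 218  23  17 390] [313. 226.] z 73.7 rect [574.   -2.2] [40.6 55.2] 0.4 [ 68.  84. 106.]
top [305 247  26  21 399] [318. 257.] z 73.9 rect [495.7 -13.5] [41.8 57.9] 11.3 [ 74.  89. 110.]
top [349 273  24  24 362] [362. 285.] z 73.8 rect [ 425.1 -127.1] [56.5 41.8] 51.7 [181.  96.  53.]
side floor 0.6673602416371118 noise 2.1568627422133306
side [430 130  14  28 157] [437. 143.] z 72.6 rect [843.2 263.8] [ 5.5 72.6] 8.4 [32. 35. 40.]
side [445 165  13  38 196] [449. 188.] z 72.5 rect [842.2 125.8] [ 14.6 106.4] 0.4 [55. 54. 52.]
side [351 167  39  26 636] [372. 181.] z 77.8 rect [656.2 141.9] [86.1 63.1] 7.0 [47. 51. 55.]
side [363 212  25  28 537] [375. 225.] z 73.6 rect [655.9   2.8] [43.4 62. ] 6.3 [55. 63. 73.]
side [418 215  31  29 546] [433. 229.] z 73.6 rect [781.4 -15.2] [62.5 43.7] 47.1 [119.  75.  79.]
side [328 216  22  27 527] [339. 229.] z 73.6 rect [576.  -5.] [42.1 61.3] 0.8 [55. 64. 74.]
side [290 220  25  30 535] [302. 234.] z 73.6 rect [497.  -16.8] [42.3 60.9] 10.6 [55. 63. 74.]
side [254 263  31  27 507] [269. 276.] z 74.0 rect [ 425.5 -130.7] [58.8 43.2] 49.4 [128.  74.  49.]
```

View pics/top0c.png

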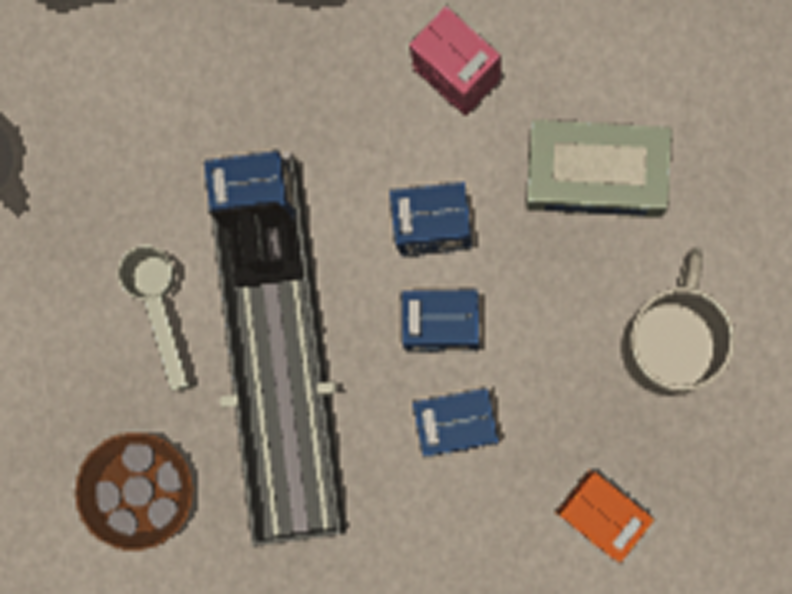

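View pics/side0c.png

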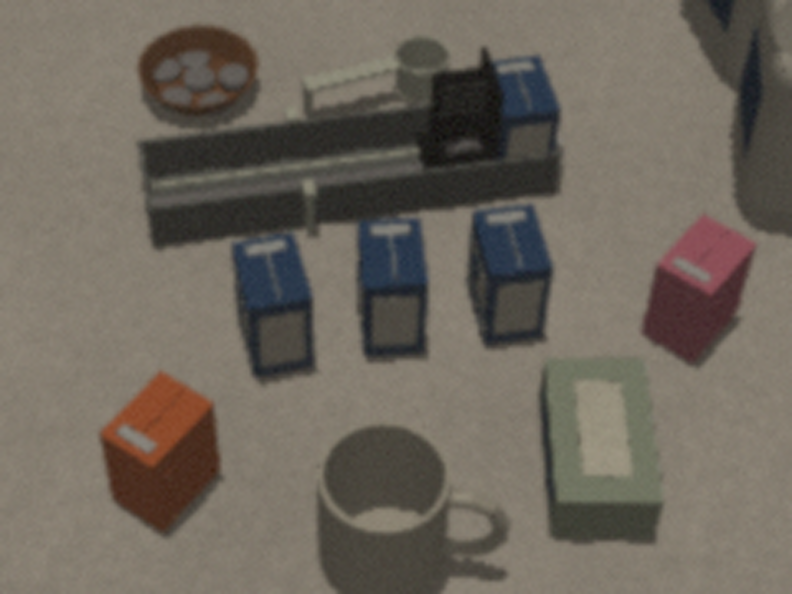

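Run:
```python
from h import *
from scipy.spatial.transform import Rotation as Ro
R=Ro.from_rotvec([-3.07514174e+00, -6.34126236e-01,0]).as_matrix(); print("tool y",R[:,1].round(3), np.degrees(np.arctan2(R[1,1],R[0,1])))
for n in ("top","side"):
    d=dict(np.load(f"/tmp/{n}0.npz")); X=cloud(d)
    reg=(X[...,0]>380)&(X[...,0]<600)&(X[...,1]>60)&(X[...,1]<190)&(X[...,2]>30)&(X[...,2]<48)
    m=reg.astype(np.uint8); k,lab,st,c=cv2.connectedComponentsWithStats(m,connectivity=8)
    for i in range(1,k):
        if st[i,4]<15: continue
        p=X[lab==i]; r=cv2.minAreaRect(p[:,:2].astype(np.float32)); print(n,st[i],np.round(r[0],1),np.round(r[1],1),round(r[2],1),p[:,2].mean().round(1),p.min(0).round(),p.max(0).round())
    # all tray
    reg=(X[...,0]>380)&(X[...,0]<720)&(X[...,1]>60)&(X[...,1]<200)&(X[...,2]>28)&(X[...,2]<105)
    reg&=~((X[...,1]>160)&(X[...,0]<600))
    p=X[reg]; r=cv2.minAreaRect(p[:,:2].astype(np.float32)); print(n,"all",np.round(r[0],1),np.round(r[1],1),round(r[2],1))
    q=X[(X[...,0]>380)&(X[...,0]<720)&(X[...,1]>60)&(X[...,1]<200)&(X[...,2]>90)&(X[...,2]<110)]
    r=cv2.minAreaRect(q[:,:2].astype(np.float32)); print(n,"pusher top",len(q),np.round(r[0],1),np.round(r[1],1),round(r[2],1),np.median(q[:,2]),q.min(0),q.max(0))
```

```text
tool y [ 0.396 -0.918 -0.002] -66.69665318741812
top [247 218  37  77 369] [501.4 123.4] [196.8  88.3] 2.6 38.3 [403.  75.  31.] [599. 170.  47.]
top all [553.8 125.2] [299.3  80.4] 8.0
top pusher top 134 [634.9 140.5] [43.4 50.7] 7.9 96.21128077529227 [613.41685076 118.13650093  90.69862962] [658.2862117  168.00915508 102.88588276]
side [262 182  84  35 673] [503.3 121.1] [197.8  90. ] 3.9 36.5 [403.  70.  30.] [599. 169.  48.]
side all [554.3 123.9] [299.6  82.8] 9.0
side pusher top 137 [635.6 136.8] [44.  52.1] 8.3 96.33634183072319 [613.54140441 114.06912155  90.16280634] [660.63897253 165.75749982 100.39234085]
```

Run:
```python
from h import *
for n in ("top","side"):
    d=dict(np.load(f"/tmp/{n}0.npz")); X=cloud(d)
    reg=(X[...,0]>410)&(X[...,0]<600)&(X[...,1]>60)&(X[...,1]<190)&(X[...,2]>34)&(X[...,2]<44)
    p=X[reg]; a=np.radians(7.5)
    v=-np.sin(a)*p[:,0]+np.cos(a)*p[:,1]
    vm=np.median(v); 
    for s in (-1,1):
        q=p[(s*(v-vm)>15)]
        vq=-np.sin(a)*q[:,0]+np.cos(a)*q[:,1]; q=q[abs(vq-np.median(vq))<5]
        l=cv2.fitLine(q[:,:2].astype(np.float32),cv2.DIST_HUBER,0,.01,.01).ravel()
        ang=np.degrees(np.arctan(l[1]/l[0])); print(n,s,len(q),ang.round(2),'y@500',(l[3]+(500-l[2])*l[1]/l[0]).round(1))
```

```text
top -1 129 7.79 y@500 89.1
  return _methods._mean(a, axis=axis, dtype=dtype,
  ret = ret.dtype.type(ret / rcount)
Traceback (most recent call last):
cv2.error: OpenCV(4.12.0) /io/opencv/modules/imgproc/src/linefit.cpp:50: error: (-215:Assertion failed) count > 0 in function 'fitLine2D_wods'
```

>>> {"op": "play_rows", "data": {
  "commands": [
    [8.5, 31.8, 59.35, 0, 0, 0, -0.398],
    [8.5, 31.8, 59.35, 0, 0, 0, -0.398],
    [8.5, 31.8, 59.35, 0, 0, 0, -0.398],
    [8.5, 31.8, 59.35, 0, 0, 0, -0.398],
    [8.5, 31.8, 59.35, 0, 0, 0, -0.398],
    [8.5, 31.8, 59.35, 0, 0, 0, -0.398],
    [8.5, 31.8, 59.35, 0, 0, 0, -0.398],
    [8.5, 31.8, 59.35, 0, 0, 0, -0.398]
  ]
}}

```text
clock: 0.95
ee_pos: [446.5, -242.5, 231.4]
tool_rot: [3.141, 0.013, 0.0]
wrist_force: [-0.2, -0.7, 0.5]
grip_width: 85.5
```

>>> {"op": "play_rows", "data": {
  "commands": [
    [8.5, 12.9, 24.1, 0, 0, 0, 0],
    [8.5, 12.9, 24.1, 0, 0, 0, 0],
    [8.5, 12.9, 24.1, 0, 0, 0, 0],
    [8.5, 12.9, 24.1, 0, 0, 0, 0],
    [8.5, 12.9, 24.1, 0, 0, 0, 0],
    [8.5, 12.9, 24.1, 0, 0, 0, 0],
    [8.5, 12.9, 24.1, 0, 0, 0, 0],
    [8.5, 12.9, 24.1, 0, 0, 0, 0]
  ]
}}

```text
clock: 1.75
ee_pos: [574.7, -3.5, 230.8]
tool_rot: [3.141, 0.015, -0.002]
wrist_force: [0.4, -1.4, 1.1]
grip_width: 85.2
```

Run:
```python
from h import *
from bench import sensors, read_camera
from scipy.spatial.transform import Rotation as Ro
s=sensors.get_state(); R=Ro.from_rotvec(s['tool_rot']).as_matrix(); print(s['ee_pos'],np.degrees(np.arctan2(R[1,1],R[0,1])),R[:,2])
d=read_camera("wrist"); cv2.imwrite("pics/wrist1.png",d["color"][:,:,::-1]); np.savez("/tmp/wrist1.npz",**d); X=cloud(d)
reg=(X[...,0]>430)&(X[...,0]<750)&(X[...,1]>-150)&(X[...,1]<80)
print(np.nanmedian(X[...,2][reg&(X[...,2]<15)]))
m=(reg&(X[...,2]>62)&(X[...,2]<85)).astype(np.uint8)
k,lab,st,c=cv2.connectedComponentsWithStats(m)
for i in range(1,k):
    if st[i,4]<200: continue
    p=X[lab==i]; z=np.nanmedian(p[:,2]); r=cv2.minAreaRect(p[:,:2].astype(np.float32)); print(st[i],z.round(1),np.round(r[0],1),np.round(r[1],1),round(r[2],1))
```

```text
[574.7104701   -3.46692834 230.75104814] -89.45104162051055 [-1.25144137e-03 -4.84445871e-04 -9.99999100e-01]
-0.1603662844607338
[ 258   75   89   71 5178] 73.9 [654.2   4.9] [42.  58.1] 6.5
[ 275  190   77   57 4217] 73.8 [574.7  -2.7] [42.8 57.9] 0.5
[490 219  22  51 586] 73.8 [ 557.2 -147.6] [35.7  4.7] 0.0
[ 288  280   77   60 3529] 73.7 [495.5 -14.6] [43. 58.] 11.0
```

View pics/wrist1.png

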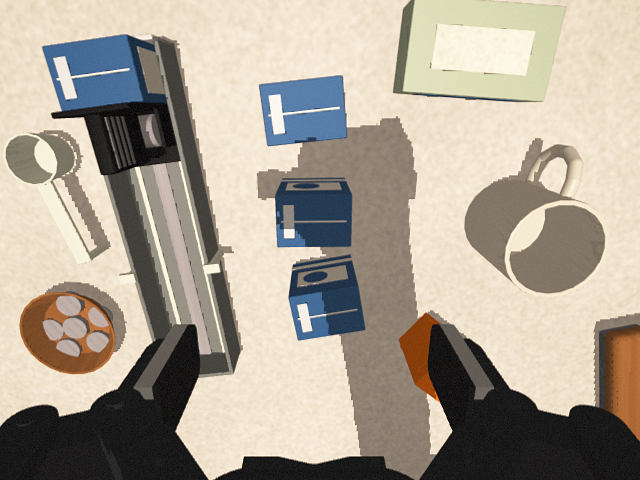

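Wrist view: F carton (303,110), M (313,212) and R (326,298) are clearly seen and agree with the top-view positions. Next I descend on the middle one.

>>> {"op": "play_rows", "data": {
  "commands": [
    [8.5, 0, 0.08, -5, 0, 0, 0],
    [8.5, 0, 0.08, -10, 0, 0, 0],
    [8.5, 0, 0.08, -15, 0, 0, 0],
    [8.5, 0, 0.08, -19, 0, 0, 0],
    [8.5, 0, 0.08, -20.9, 0, 0, 0],
    [8.5, 0, 0.08, -20.9, 0, 0, 0]
  ]
}}

```text
clock: 2.4
ee_pos: [572.0, -4.9, 19.3]
tool_rot: [3.14, 0.009, -0.011]
wrist_force: [-0.0, 0.7, 0.5]
grip_width: 85.3
```

>>> {"op": "play_rows", "data": {
  "commands": [
    [5.0, 0, 0, 0, 0, 0, 0],
    [5.0, 0, 0, 0, 0, 0, 0],
    [5.0, 0, 0, 0, 0, 0, 0],
    [5.0, 0, 0, 0, 0, 0, 0],
    [5.0, 0, 0, 0, 0, 0, 0],
    [5.0, 0, 0, 0, 0, 0, 0]
  ]
}}

```text
clock: 3.0
ee_pos: [576.6, -3.0, 24.3]
tool_rot: [3.141, 0.013, 0.005]
wrist_force: [-1.3, -1.5, 6.4]
grip_width: 57.1
```

>>> {"op": "play_rows", "data": {
  "commands": [
    [5.0, 0, 0, 0, 0, 0, 0.04],
    [5.0, 0, 0, 0, 0, 0, 0.09],
    [5.0, 0, 0, 0, 0, 0, 0.126],
    [5.0, 0, 0, 0, 0, 0, 0.126],
    [5.0, 0, 0, 0, 0, 0, 0.126],
    [5.0, 0, 0, 0, 0, 0, 0.126]
  ]
}}

```text
clock: 3.6
ee_pos: [576.8, -2.5, 24.3]
tool_rot: [3.134, 0.212, 0.006]
wrist_force: [0.6, -0.3, 5.6]
grip_width: 57.4
```

>>> {"op": "play_rows", "data": {
  "commands": [
    [6.6, 0, 0, 0, 0, 0, 0],
    [8.5, 0, 0, 0, 0, 0, 0],
    [8.5, 0, 0, 0, 0, 0, 0],
    [8.5, 0, 0, 0, 0, 0, 0],
    [8.5, 0, 0, 4, 0, 0, 0],
    [8.5, 0, 0, 8, 0, 0, 0],
    [8.5, 0, 0, 8.5, 0, 0, 0]
  ]
}}

```text
clock: 4.3
ee_pos: [578.2, -2.3, 111.8]
tool_rot: [3.134, 0.212, 0.013]
wrist_force: [0.5, 0.5, 0.4]
grip_width: 85.1
```

>>> {"op": "play_rows", "data": {
  "commands": [
    [8.5, -4, -0.6, 0, 0, 0, 0.058],
    [8.5, -7.95, -1.19, 0, 0, 0, 0.058],
    [8.5, -7.95, -1.19, 0, 0, 0, 0.058],
    [8.5, -7.95, -1.19, 0, 0, 0, 0.058],
    [8.5, -7.95, -1.19, -4, 0, 0, 0.058],
    [8.5, -7.95, -1.19, -7, 0, 0, 0.058],
    [8.5, -7.95, -1.19, -8.5, 0, 0, 0.058],
    [8.5, -7.95, -1.19, -8.5, 0, 0, 0.058]
  ]
}}

```text
clock: 5.1
ee_pos: [495.1, -14.1, 20.0]
tool_rot: [-3.126, -0.303, 0.006]
wrist_force: [-0.0, -0.6, -0.6]
grip_width: 85.2
```

>>> {"op": "play_rows", "data": {
  "commands": [
    [5.0, 0, 0, 0, 0, 0, 0],
    [5.0, 0, 0, 0, 0, 0, 0],
    [5.0, 0, 0, 0, 0, 0, 0],
    [5.0, 0, 0, 0, 0, 0, 0],
    [5.0, 0, 0, 0, 0, 0, 0],
    [5.0, 0, 0, 0, 0, 0, 0]
  ]
}}

```text
clock: 5.7
ee_pos: [496.7, -14.4, 23.4]
tool_rot: [3.127, 0.302, 0.004]
wrist_force: [0.2, 0.5, 7.4]
grip_width: 57.5
```

```bash
cat > look.py <<'E'
from h import *
from bench import sensors, read_camera
from scipy.spatial.transform import Rotation as Ro
import sys
n=sys.argv[1]; tag=sys.argv[2]
s=sensors.get_state(); R=Ro.from_rotvec(s['tool_rot']).as_matrix(); print(s['ee_pos'].round(1),"yaw",np.degrees(np.arctan2(R[1,1],R[0,1])).round(2),s['wrist_force'].round(1),s['grip_width'])
d=read_camera(n); cv2.imwrite(f"pics/{tag}.png",d["color"][:,:,::-1]); np.savez(f"/tmp/{tag}.npz",**d); X=cloud(d)
reg=(X[...,0]>430)&(X[...,0]<750)&(X[...,1]>-100)&(X[...,1]<200)
hsv=cv2.cvtColor(d["color"],cv2.COLOR_RGB2HSV)
m=(reg&(X[...,2]>66)&(X[...,2]<85)).astype(np.uint8)
if len(sys.argv)>3: m&=(hsv[...,2]>45).astype(np.uint8)
k,lab,st,c=cv2.connectedComponentsWithStats(m)
for i in range(1,k):
    if st[i,4]<150: continue
    p=X[lab==i]; z=np.nanmedian(p[:,2]); r=cv2.minAreaRect(p[:,:2].astype(np.float32)); print(st[i],z.round(1),np.round(r[0],1),np.round(r[1],1),round(r[2],1))
E
python3 look.py wrist wrist2; python3 look.py top top2
```

```text
[496.7 -14.4  23.4] yaw -78.96 [0.2 0.5 7.4] 57.53646886048422
[  193    11   283   212 52697] 73.9 [574.7  -2.2] [42.6 58.6] 8.6
[   64   342   501   138 37731] 74.2 [497.2 -13.7] [ 39.2 123.8] 10.7
[496.7 -14.5  23.4] yaw -78.96 [1.3 0.6 6. ] 57.44578419882917
[242 176  25  19 372] 78.8 [674.6 146.4] [48.  58.4] 8.9
[298 185  25  19 392] 73.8 [654.4   6. ] [43.2 57.8] 6.5
[301 216  24  19 323] 74.0 [577.1  -0.8] [38.4 58.2] 9.3
```

View pics/wrist2.png

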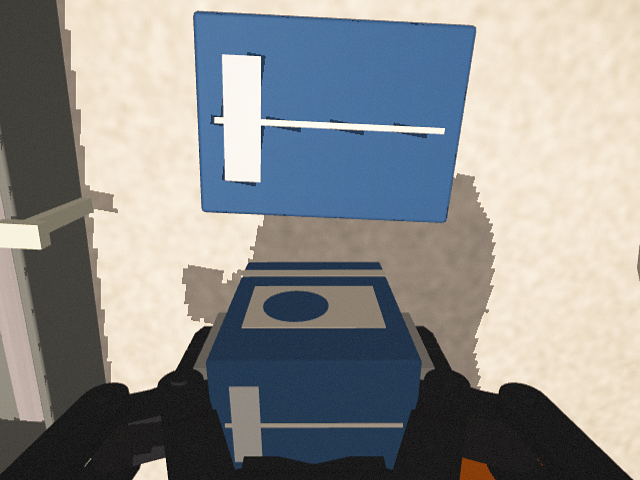

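M now stands at (575,-2), yaw about 8.5°, and R is gripped. I'll slide R up to M.

>>> {"op": "play_rows", "data": {
  "commands": [
    [5.0, 0.9, 0.15, 0, 0, 0, -0.02],
    [5.0, 1.8, 0.3, 0, 0, 0, -0.04],
    [5.0, 2.6, 0.45, 0, 0, 0, -0.052],
    [5.0, 3.2, 0.55, 0, 0, 0, -0.052],
    [5.0, 3.55, 0.62, 0, 0, 0, -0.052],
    [5.0, 3.55, 0.62, 0, 0, 0, -0.052],
    [5.0, 3.55, 0.62, 0, 0, 0, -0.052],
    [5.0, 3.55, 0.62, 0, 0, 0, -0.052]
  ]
}}

```text
clock: 6.6
ee_pos: [528.7, -9.3, 23.5]
tool_rot: [3.132, 0.22, -0.008]
wrist_force: [-8.7, -1.8, 16.7]
grip_width: 57.4
```

```bash
python3 look.py wrist wrist3; python3 look.py top top3
```

```text
[528.7  -9.3  23.5] yaw -81.98 [-8.7 -1.8 16.7] 57.39190381868708
[  187   173   253   167 39018] 73.9 [574.6  -2.1] [43.1 58.5] 8.4
[   63   342   502   138 37622] 74.3 [529.6  -8.4] [ 38.8 124. ] 8.1
[528.7  -9.2  23.5] yaw -81.97 [-9.6 -2.  17.1] 57.16691699542149
[242 176  25  24 376] 78.6 [669.1 145.3] [57.6 58.1] 7.8
[298 185  25  19 391] 73.9 [654.4   5.9] [42.7 57.6] 6.4
```

View pics/wrist3.png

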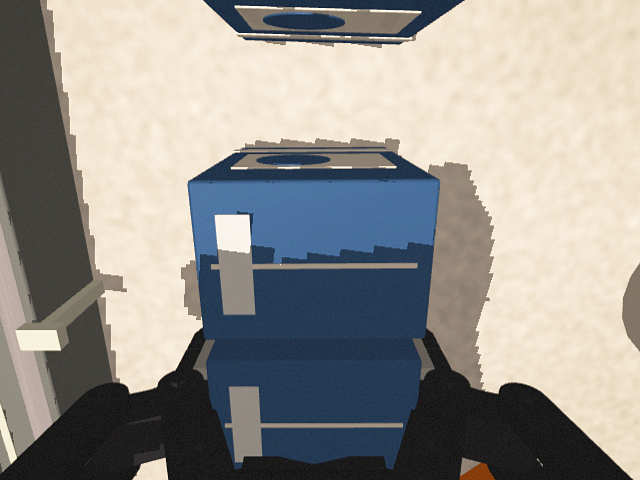

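>>> {"op": "play_rows", "data": {
  "commands": [
    [5.0, 0, 0, 0.15, 0, 0, 0],
    [5.0, 0, 0, 0.25, 0, 0, 0],
    [5.0, 0, 0, 0.25, 0, 0, 0],
    [5.0, 0, 0, 0.25, 0, 0, 0]
  ]
}}

```text
clock: 7.1
ee_pos: [531.1, -8.3, 24.7]
tool_rot: [-3.134, -0.221, 0.0]
wrist_force: [-0.2, -0.7, -0.6]
grip_width: 57.6
```

```bash
python3 look.py wrist wrist4
```

```text
[531.1  -8.3  24.7] yaw -81.94 [-0.2 -0.7 -0.6] 57.56693190633803
[ 194    0  282   17 3432] 72.0 [633.2   2.6] [ 2.  58.1] 7.6
[   68   181   495   299 72619] 74.4 [554.2  -4.7] [ 84.2 123.2] 8.4
```

Closed up nicely: the pair spans 84 mm, with the load off the counter. I'll release and go to the front carton.

>>> {"op": "play_rows", "data": {
  "commands": [
    [6.6, 0, 0, 0, 0, 0, 0],
    [8.5, 0, 0, 0, 0, 0, 0],
    [8.5, 0, 0, 0, 0, 0, 0],
    [8.5, 0, 0, 0, 0, 0, 0],
    [8.5, 0, 0, 4, 0, 0, 0],
    [8.5, 0, 0, 8, 0, 0, 0],
    [8.5, 0, 0, 10, 0, 0, 0],
    [8.5, 0, 0, 10, 0, 0, 0]
  ]
}}

```text
clock: 7.95
ee_pos: [533.4, -8.2, 128.0]
tool_rot: [3.133, 0.221, 0.01]
wrist_force: [0.8, -0.1, 0.2]
grip_width: 84.8
```

```bash
python3 look.py wrist wrist5
```

```text
[533.4  -8.2 128. ] yaw -81.94 [ 0.8 -0.1  0.2] 84.83073599844325
[   0    0   44   73 2161] 75.9 [626.2 133.3] [10.3 31.4] 79.6
[ 256    0  136   70 8931] 73.9 [646.2   4.1] [26.9 58.2] 7.0
[  254   150   121    86 10011] 73.8 [574.9  -2.2] [42.3 58.1] 8.2
[ 257  239  113   78 8440] 73.8 [529.1  -7.9] [43.1 58.2] 8.1
```

View pics/wrist5.png

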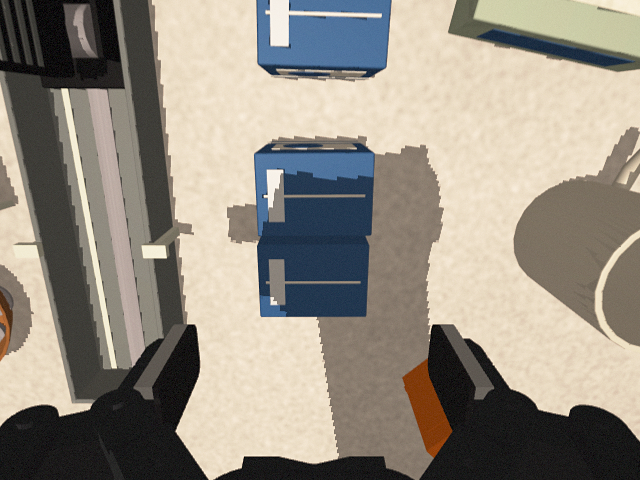

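>>> {"op": "play_rows", "data": {
  "commands": [
    [8.5, 4.5, 0.5, 0, 0, 0, -0.025],
    [8.5, 9, 1.0, 0, 0, 0, -0.025],
    [8.5, 12.33, 1.35, 0, 0, 0, -0.025],
    [8.5, 12.33, 1.35, 0, 0, 0, -0.025],
    [8.5, 12.33, 1.35, -4, 0, 0, -0.025],
    [8.5, 12.33, 1.35, -8, 0, 0, -0.025],
    [8.5, 12.33, 1.35, -10, 0, 0, -0.025],
    [8.5, 12.33, 1.35, -10, 0, 0, -0.025]
  ]
}}

```text
clock: 8.8
ee_pos: [649.6, 4.8, 19.6]
tool_rot: [-3.136, -0.182, 0.016]
wrist_force: [-0.6, 0.0, 0.4]
grip_width: 85.0
```

>>> {"op": "play_rows", "data": {
  "commands": [
    [5.0, 0, 0, 0, 0, 0, 0],
    [5.0, 0, 0, 0, 0, 0, 0],
    [5.0, 0, 0, 0, 0, 0, 0],
    [5.0, 0, 0, 0, 0, 0, 0],
    [5.0, 0, 0, 0, 0, 0, 0],
    [5.0, 0, 0, 0.2, 0, 0, 0]
  ]
}}

```text
clock: 9.4
ee_pos: [654.5, 5.1, 27.2]
tool_rot: [3.136, 0.181, 0.001]
wrist_force: [0.2, 0.4, -1.2]
grip_width: 57.6
```

```bash
python3 look.py wrist wrist6;  python3 look.py top top6
```

```text
[654.5   5.1  27.2] yaw -83.38 [ 0.2  0.4 -1.2] 57.61347979960102
[450  59  54  28 891] 73.3 [747.6 -19.7] [10.4  4.7] 89.9
[   74   333   478   136 32288] 74.8 [653.9   5.8] [ 43.1 122.1] 6.6
[654.4   5.1  27.3] yaw -83.37 [-0.6  0.4 -0.6] 57.652041349130336
[242 176  25  19 373] 78.7 [675.2 146.3] [47.  58.3] 6.0
```

View pics/wrist6.png

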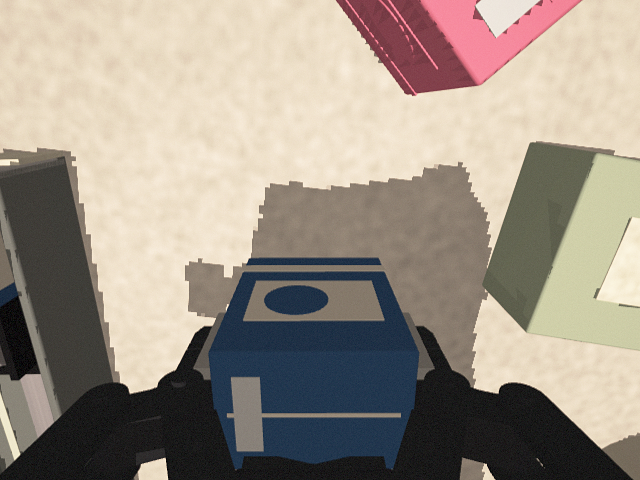

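>>> {"op": "play_rows", "data": {
  "commands": [
    [5.0, -0.9, -0.03, 0, 0, 0, 0.01],
    [5.0, -1.8, -0.06, 0, 0, 0, 0.026],
    [5.0, -2.6, -0.1, 0, 0, 0, 0.026],
    [5.0, -3.2, -0.12, 0, 0, 0, 0.026],
    [5.0, -3.6, -0.15, 0, 0, 0, 0.026],
    [5.0, -3.85, -0.16, 0, 0, 0, 0.026],
    [5.0, -3.85, -0.16, 0, 0, 0, 0.026],
    [5.0, -3.85, -0.16, -0.15, 0, 0, 0.026]
  ]
}}

```text
clock: 10.3
ee_pos: [616.2, 3.6, 26.3]
tool_rot: [3.133, 0.222, 0.0]
wrist_force: [-5.6, 0.1, 17.9]
grip_width: 57.8
```

```bash
python3 look.py wrist wrist7;  python3 look.py side side7
```

```text
[616.2   3.6  26.3] yaw -81.88 [-5.6  0.1 17.9] 57.84687062804932
[   72   335   484   142 33805] 74.1 [615.4   4.2] [ 43.5 122.5] 8.5
[616.2   3.6  26.3] yaw -81.88 [-4.3 -0.6  8.5] 57.56852229751144
[ 306  211   53   32 1047] 74.0 [560.3  -9.4] [101.1  79.1] 8.0
```

Run:
```python
import cv2
a=cv2.imread('pics/side7.png')[150:330,220:460]
cv2.imwrite('pics/side7c.png',cv2.resize(a,None,fx=3.3,fy=3.3,interpolation=cv2.INTER_CUBIC))
```

```text
(no output)
```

View pics/side7c.png

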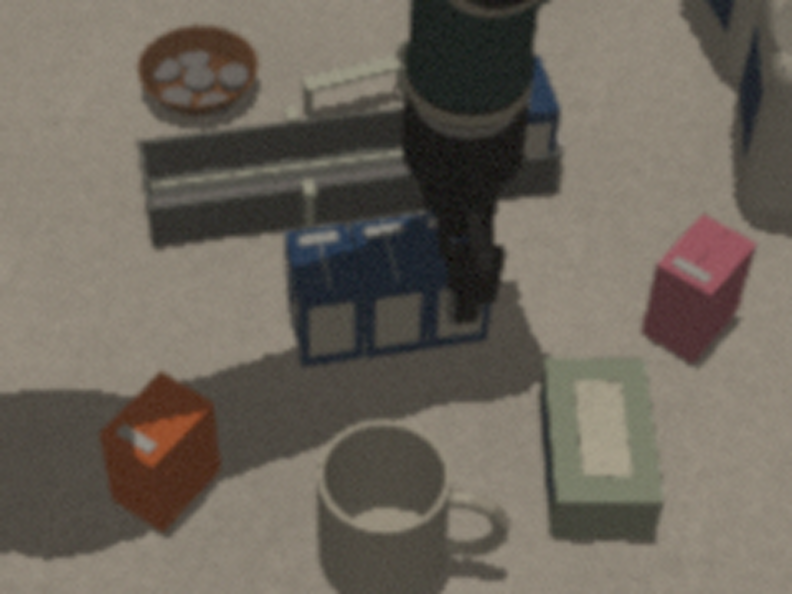

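The side view shows the three cartons in one closed row, at crop (330,300), (390,290) and (460,280). Now I release and rise for a check.

>>> {"op": "play_rows", "data": {
  "commands": [
    [6.6, 0, 0, 0, 0, 0, 0],
    [8.5, 0, 0, 0, 0, 0, 0],
    [8.5, 0, 0, 0, 0, 0, 0],
    [8.5, 0, 0, 0, 0, 0, 0],
    [8.5, 0, 0, 4, 0, 0, 0],
    [8.5, 0, 0, 9, 0, 0, 0],
    [8.5, -4, 4, 14, 0, 0, 0],
    [8.5, -5, 6, 18, 0, 0, 0]
  ]
}}

```text
clock: 11.2
ee_pos: [571.0, 54.1, 189.6]
tool_rot: [3.134, 0.22, -0.003]
wrist_force: [0.4, 0.1, -0.4]
grip_width: 84.8
```

>>> {"op": "play_rows", "data": {
  "commands": [
    [8.5, 0, 0, 0, 0, 0, 0],
    [8.5, 0, 0, 0, 0, 0, 0],
    [8.5, 0, 0, 0, 0, 0, 0]
  ]
}}

```text
clock: 11.5
ee_pos: [572.3, 52.9, 187.9]
tool_rot: [3.133, 0.221, -0.003]
wrist_force: [-0.1, 0.3, -0.3]
grip_width: 85.1
```

```bash
python3 look.py wrist wrist8;  python3 look.py side side8
```

```text
[572.3  52.9 187.9] yaw -81.94 [-0.1  0.3 -0.3] 85.13486787462243
[ 119    1  116  160 9449] 78.8 [655.1 142.6] [85.4 58.8] 8.2
[  349   150   100   183 15970] 73.8 [572.2  -2.2] [129.   58.9] 7.9
[572.2  52.7 187.5] yaw -81.97 [ 0.5 -0.3  0.2] 84.94864194880464
[351 167  39  23 459] 78.5 [656.3 140.5] [86.8 63.3] 7.9
[ 306  213   64   30 1338] 74.1 [573.5  -4.4] [129.1  62.7] 7.9
```

View pics/wrist8.png

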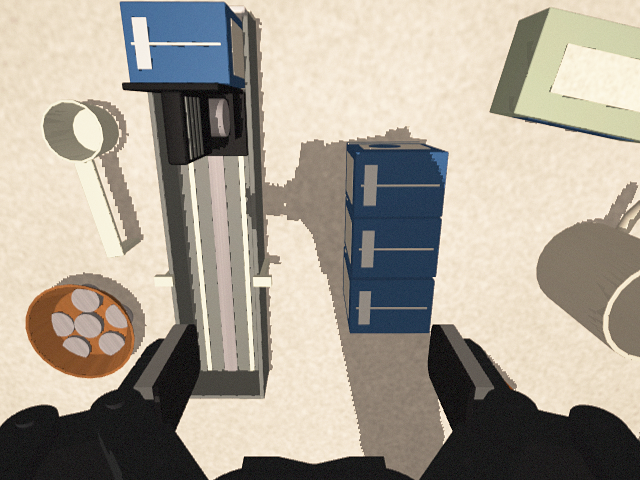

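The wrist view shows a closed row spanning 129 x 59 mm at 7.9°. The web is at (185,125), the plate at (180,88), and the load mark tabs at (163,281) and (262,281). Next is measuring the pusher and marks.

```bash
cat > push.py <<'E'
from h import *
import sys
d=dict(np.load(sys.argv[1])); X=cloud(d)
a=np.radians(7.9); U=np.array([np.cos(a),np.sin(a)]); V=np.array([-U[1],U[0]])
u=X[...,:2]@U; v=X[...,:2]@V; z=X[...,2]
reg=(X[...,0]>380)&(X[...,0]<720)&(X[...,1]>60)&(X[...,1]<200)
w=reg&(z>90)&(z<103)
vv=v[w];uu=u[w]; print("top pts",w.sum(),"u",uu.min(),uu.max(),"v",vv.min(),vv.max(),"z",np.median(z[w]))
ub=uu.max()-8
web=w&(u<ub); print("web u",u[web].min(),"v",np.percentile(v[web],[1,50,99]))
pl=w&(u>uu.max()-3); print("plate v",np.percentile(v[pl],[1,99]))
# rim
rim=reg&(z>33)&(z<44)&(X[...,0]<600)
h,e=np.histogram(v[rim],bins=np.arange(20,120,2)); print([(int(e[i]),int(h[i])) for i in range(len(h)) if h[i]>0])
vc=np.median(vv)
tab=rim&((abs(v-vc)>38)&(abs(v-vc)<50))
for s in (-1,1):
    t=tab&(s*(v-vc)>0); print("tab",s,t.sum(),np.percentile(u[t],[2,50,98]) if t.sum() else 0, np.percentile(v[t],[2,98]) if t.sum() else 0)
print("rear u",u[rim].min())
E
python3 push.py /tmp/wrist8.npz; python3 push.py /tmp/side8.npz
```

```text
top pts 2699 u 625.2547897422958 669.1586302755028 v 25.32757777548069 77.69918024822405 z 96.47948314405204
web u 625.2547897422958 v [44.64632261 49.99661608 57.21689067]
plate v [25.5365196  76.48540539]
[(20, 191), (22, 19), (24, 19), (26, 17), (28, 22), (30, 16), (32, 19), (34, 19), (36, 19), (38, 17), (40, 19), (42, 19), (44, 18), (46, 15), (48, 21), (50, 18), (52, 19), (54, 16), (56, 23), (58, 18), (60, 18), (62, 19), (64, 19), (66, 18), (68, 18), (70, 19), (72, 17), (74, 17), (76, 21), (78, 19), (80, 11), (82, 721), (84, 404), (86, 99), (88, 18), (90, 21), (92, 25), (94, 22), (96, 9)]
tab -1 63 [525.02390339 530.21668077 533.65657228] [ 6.74223388 11.56705638]
tab 1 95 [525.59518642 531.28147984 533.71986799] [88.43984408 96.64084835]
rear u 414.59092920061084
top pts 137 u 626.2042487337948 670.956368634143 v 20.956470248204713 74.46051495249868 z 95.99649345081359
web u 626.2042487337948 v [40.73206261 46.49910228 55.92795034]
plate v [21.57662501 72.59813095]
[(20, 6), (22, 1), (26, 2), (28, 1), (30, 2), (34, 1), (36, 1), (38, 1), (40, 2), (44, 1), (46, 1), (48, 1), (50, 2), (52, 1), (54, 1), (56, 1), (58, 1), (64, 2), (66, 2), (68, 1), (70, 1), (74, 2), (76, 7), (78, 40), (80, 92), (82, 61), (84, 26), (86, 7), (88, 2), (90, 2), (92, 1), (94, 2)]
tab -1 5 [527.04812276 531.52015832 533.92323547] [5.33444908 7.78918608]
tab 1 33 [422.09000042 531.93412485 615.68639936] [84.4873768  94.15781255]
rear u 416.7610109774116
```

>>> {"op": "play_rows", "data": {
  "commands": [
    [8.5, 2.5, 3.5, 0, 0, 0, 0],
    [8.5, 5, 7, 0, 0, 0, 0],
    [8.5, 5.76, 8.59, 0, 0, 0, 0],
    [8.5, 5.76, 8.59, 0, 0, 0, 0],
    [8.5, 5.76, 8.59, -4, 0, 0, 0],
    [8.5, 5.76, 8.59, -6.5, 0, 0, 0],
    [8.5, 5.76, 8.59, -6.5, 0, 0, 0]
  ]
}}

```text
clock: 12.3
ee_pos: [626.7, 136.6, 119.2]
tool_rot: [3.131, 0.219, -0.015]
wrist_force: [-0.6, 0.2, 0.2]
grip_width: 85.1
```

```bash
python3 look.py wrist wrist9; python3 push.py /tmp/wrist9.npz
```

```text
[626.7 136.6 119.2] yaw -81.99 [-0.6  0.2  0.2] 85.12054801903116
[  243   131   133   100 12534] 78.9 [676.3 146. ] [42.6 58.2] 7.7
[  492   288   131   128 12477] 73.8 [598.4   1.5] [77.3 59.7] 8.2
top pts 3913 u 625.6334450396424 669.734493892157 v 25.778909774041537 77.55961786515536 z 96.49954856698812
web u 625.6334450396424 v [45.01966067 51.69522985 58.36521192]
plate v [26.53531364 76.77515385]
[(20, 376), (82, 526), (84, 489), (86, 191), (88, 43), (90, 44), (92, 37), (94, 30), (96, 18)]
tab -1 125 [525.25887401 532.19188942 533.70919815] [ 7.12476486 13.49479737]
tab 1 133 [525.74975027 532.14096208 533.88542504] [89.8686236  96.73993185]
rear u 482.8993957906096
```

View pics/wrist9.png

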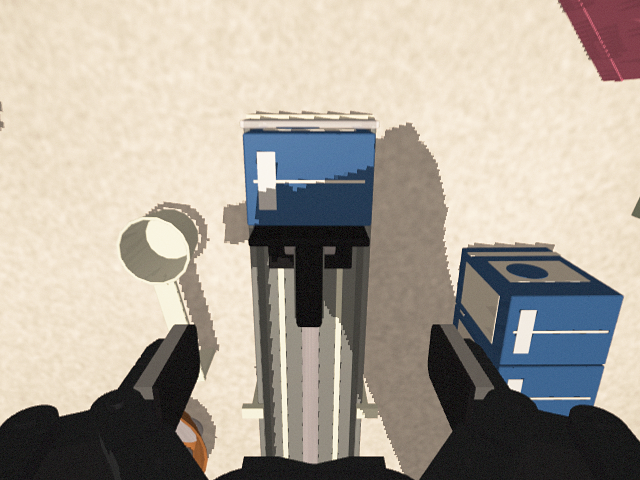

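The web is centred between the fingers, at (309,285). I descend and pinch it.

>>> {"op": "play_rows", "data": {
  "commands": [
    [8.5, 0, 0.05, -2.5, 0, 0, 0],
    [8.5, 0, 0.05, -5, 0, 0, 0],
    [8.5, 0, 0.05, -6.4, 0, 0, 0],
    [8.5, 0, 0.05, -6.4, 0, 0, 0],
    [8.5, 0, 0.05, -6.4, 0, 0, 0]
  ]
}}

```text
clock: 12.85
ee_pos: [631.0, 140.3, 61.3]
tool_rot: [-3.134, -0.222, -0.002]
wrist_force: [0.8, 0.1, 0.5]
grip_width: 85.1
```

>>> {"op": "play_rows", "data": {
  "commands": [
    [4.0, 0, 0, 0, 0, 0, 0],
    [0.5, 0, 0, 0, 0, 0, 0],
    [0.5, 0, 0, 0, 0, 0, 0],
    [0.5, 0, 0, 0, 0, 0, 0],
    [0.5, 0, 0, 0, 0, 0, 0],
    [0.5, 0, 0, 0, 0, 0, 0],
    [0.5, 0, 0, 0, 0, 0, 0],
    [0.5, 0, 0, 0, 0, 0, 0]
  ]
}}

```text
clock: 13.65
ee_pos: [630.4, 139.3, 60.4]
tool_rot: [3.133, 0.221, -0.0]
wrist_force: [-1.5, -4.1, 5.4]
grip_width: 11.3
```

```bash
python3 look.py wrist wrist10; python3 look.py top top10
```

```text
[630.4 139.3  60.4] yaw -81.94 [-1.5 -4.1  5.4] 11.290324520798961
[  220   155   191   143 25084] 78.9 [676.  146.1] [43.3 58.5] 7.8
[257 325  36  23 564] 79.7 [636.8 154. ] [ 4.4 13. ] 37.1
[337 325  34  23 546] 79.8 [640.4 127.8] [12.3  3.9] 68.3
[ 555  362   85  118 8337] 73.7 [608.4  16.2] [54.2 34.5] 9.1
[630.4 139.3  60.4] yaw -81.94 [-0.5 -3.7  5.3] 11.101178624557273
[ 298  200   30   54 1177] 73.7 [572.5  -1.3] [128.7  58.1] 7.9
```

View pics/wrist10.png

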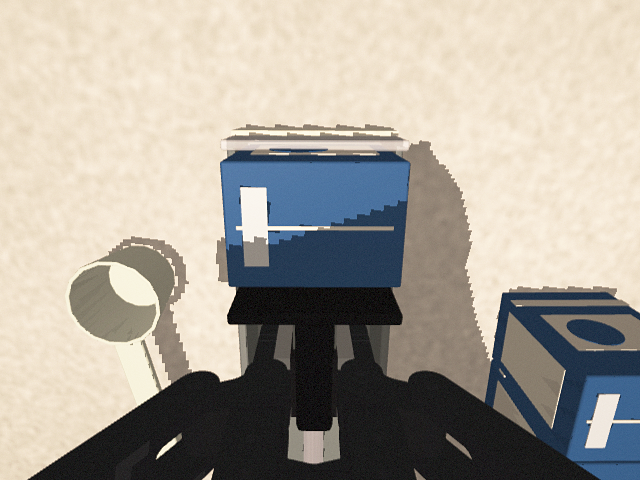

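Fingers stopped at 11.3 mm on the web. I pull back 140 mm along the tray.

>>> {"op": "play_rows", "data": {
  "commands": [
    [0.5, -1.0, -0.14, 0, 0, 0, 0],
    [0.5, -2.6, -0.36, 0, 0, 0, 0],
    [0.5, -4.5, -0.63, 0, 0, 0, 0],
    [0.5, -6.4, -0.89, 0, 0, 0, 0],
    [0.5, -8.3, -1.15, 0, 0, 0, 0],
    [0.5, -10.2, -1.42, 0, 0, 0, 0],
    [0.5, -11.8, -1.64, 0, 0, 0, 0],
    [0.5, -12.8, -1.78, 0, 0, 0, 0]
  ]
}}

```text
clock: 14.55
ee_pos: [503.5, 121.9, 60.3]
tool_rot: [-3.134, -0.221, -0.007]
wrist_force: [6.6, -2.9, -4.1]
grip_width: 11.3
```

>>> {"op": "play_rows", "data": {
  "commands": [
    [0.5, -0.6, -0.08, 0, 0, 0, 0],
    [0.5, -1.1, -0.15, 0, 0, 0, 0],
    [0.5, -1.1, -0.15, 0, 0, 0, 0],
    [0.5, -1.1, -0.15, 0, 0, 0, 0]
  ]
}}

```text
clock: 14.95
ee_pos: [493.3, 120.4, 60.3]
tool_rot: [-3.134, -0.221, -0.007]
wrist_force: [6.3, -3.2, -2.0]
grip_width: 11.6
```

```bash
python3 look.py wrist wrist11; python3 push.py /tmp/wrist11.npz; python3 look.py side side11; python3 push.py /tmp/side11.npz;python3 look.py top top11
python3 - <<'E'
import cv2
a=cv2.imread('pics/side11.png')[150:330,220:460]
cv2.imwrite('pics/side11c.png',cv2.resize(a,None,fx=3.3,fy=3.3,interpolation=cv2.INTER_CUBIC))
E
```

```text
[493.3 120.4  60.3] yaw -81.95 [ 6.3 -3.2 -2. ] 11.621463477148946
[ 581  113   59  240 7347] 73.2 [546.8  18.2] [84.8 17.1] 11.1
[ 235  271  160   26 3387] 76.5 [518.5 124.4] [ 2.1 51.7] 8.2
[257 324  36  25 598] 79.4 [499.5 135.3] [ 4.1 13.3] 37.0
[337 324  34  25 562] 79.2 [503.2 108.9] [12.5  3.7] 70.0
top pts 9760 u 486.49738420503104 531.7538744954393 v 25.181266481700085 79.63455819591256 z 96.59013014294925
web u 486.49738420503104 v [32.84722942 51.99769167 73.38050392]
plate v [26.70808302 76.99523196]
[(20, 1214), (26, 30), (28, 43), (30, 38), (32, 40), (34, 38), (36, 41), (38, 79), (40, 90), (42, 94), (44, 94), (46, 90), (48, 85), (50, 95), (52, 90), (54, 95), (56, 97), (58, 91), (60, 89), (62, 92), (64, 78), (66, 41), (68, 41), (70, 39), (72, 39), (74, 38), (76, 25), (82, 1690), (84, 1493), (86, 495), (88, 88), (90, 68), (92, 73), (94, 74), (96, 31)]
tab -1 234 [525.32758514 530.26222517 533.30390192] [ 7.06521297 13.73735929]
tab 1 246 [525.19461867 530.39296914 533.35587211] [90.20685369 96.78090985]
rear u 414.8333680285033
[493.4 120.5  60.3] yaw -81.95 [ 6.5 -3.3 -2
[... 273 characters left out ...]
 v [29.7943776  44.38127271 56.55365622]
plate v [24.61375738 74.98162904]
[(20, 7), (24, 9), (26, 16), (28, 14), (30, 5), (32, 8), (34, 8), (36, 7), (38, 9), (40, 7), (42, 14), (44, 17), (46, 12), (48, 3), (50, 3), (56, 2), (60, 1), (64, 1), (66, 3), (70, 1), (72, 1), (74, 2), (76, 7), (78, 37), (80, 59), (82, 47), (84, 18), (86, 6)]
tab -1 2 [526.43812938 527.67666755 528.91520573] [4.21432025 5.73018765]
tab 1 61 [423.23817895 486.35979042 610.8349512 ] [82.27642276 86.36187686]
rear u 416.78622779471715
[493.5 120.5  60.3] yaw -81.95 [ 5.3 -3.3 -1.9] 11.330957009415313
[242 176  25  20 410] 78.7 [676.6 146.3] [43.3 58.3] 6.7
[ 298  200   30   54 1181] 73.7 [572.7  -1.3] [129.6  58.2] 7.8
```

View pics/wrist11.png

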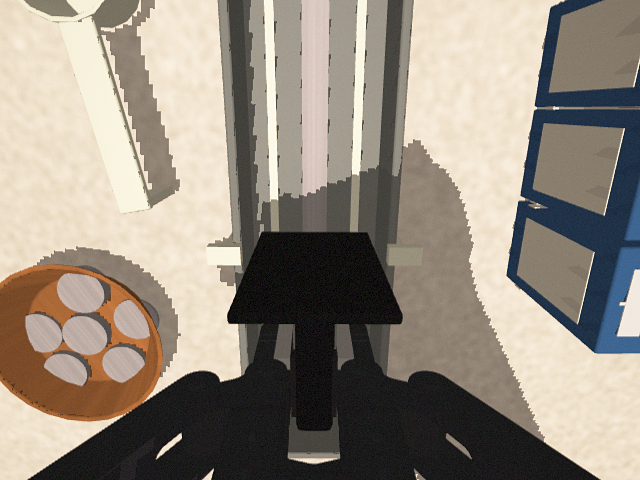

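View pics/side11c.png

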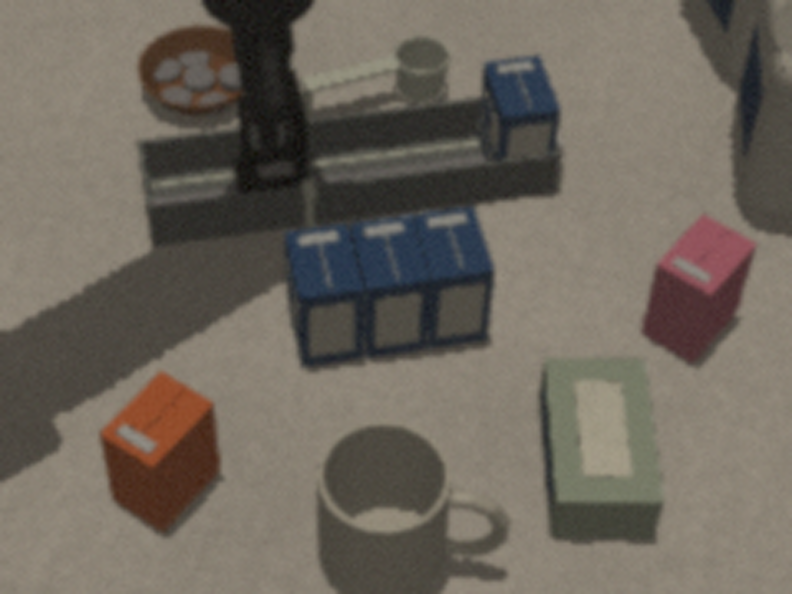

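Side view shows the pusher near the marks, the row intact and the front carton by its stop. Travel is about 138 mm, so I take up the last 1.7 mm and hold.

>>> {"op": "play_rows", "data": {
  "commands": [
    [0.5, -0.17, -0.02, 0, 0, 0, 0],
    [0.5, -0.17, -0.02, 0, 0, 0, 0],
    [0.5, -0.17, -0.02, 0, 0, 0, 0],
    [0.5, -0.17, -0.02, 0, 0, 0, 0],
    [0.5, -0.17, -0.02, 0, 0, 0, 0],
    [0.5, -0.17, -0.02, 0, 0, 0, 0],
    [0.5, -0.17, -0.02, 0, 0, 0, 0],
    [0.5, -0.17, -0.02, 0, 0, 0, 0]
  ]
}}

```text
clock: 15.9
ee_pos: [491.8, 120.2, 60.3]
tool_rot: [-3.134, -0.22, -0.007]
wrist_force: [7.3, -4.0, -1.4]
grip_width: 11.7
```

```bash
python3 look.py wrist wrist12; python3 push.py /tmp/wrist12.npz; python3 look.py top top12
python3 - <<'E'
import cv2
a=cv2.imread('pics/top12.png')[130:310,180:420]
cv2.imwrite('pics/top12c.png',cv2.resize(a,None,fx=3.3,fy=3.3,interpolation=cv2.INTER_CUBIC))
E
```

```text
[491.8 120.2  60.3] yaw -81.95 [ 7.3 -4.  -1.4] 11.672719723475064
[ 582  107   58  243 7199] 73.1 [545.5  21.3] [86.4 17.1] 15.7
[ 235  271  160   27 3405] 76.4 [517.1 124.2] [ 1.7 51.7] 7.9
[257 324  36  24 585] 79.5 [497.9 135. ] [ 4.1 13.3] 36.3
[337 324  34  24 557] 79.0 [501.6 108.7] [12.6  4. ] 69.0
top pts 9747 u 485.0227336721444 530.1905210843784 v 24.59293770319162 79.19812712202415 z 96.61332026058827
web u 485.0227336721444 v [32.85249074 51.99448544 73.13594054]
plate v [26.85637324 76.96169552]
[(20, 1257), (26, 27), (28, 42), (30, 40), (32, 39), (34, 41), (36, 39), (38, 76), (40, 96), (42, 96), (44, 97), (46, 82), (48, 88), (50, 99), (52, 87), (54, 100), (56, 96), (58, 93), (60, 94), (62, 91), (64, 77), (66, 36), (68, 36), (70, 38), (72, 35), (74, 37), (76, 29), (82, 1702), (84, 1483), (86, 523), (88, 80), (90, 85), (92, 59), (94, 67), (96, 25)]
tab -1 246 [525.23689514 530.5224559  533.24413158] [ 6.92761104 13.84451538]
tab 1 236 [525.30264856 530.52479227 533.46457219] [90.0611363  96.69020749]
rear u 414.80711346333726
[491.9 120.2  60.3] yaw -81.95 [ 6.4 -3.9 -1.6] 11.235866341049311
[242 176  25  20 410] 78.7 [676.7 146.7] [42.7 58.3] 7.7
[ 298  200   30   54 1178] 73.7 [572.5  -1.2] [129.   58.3] 7.9
```

View pics/top12c.png

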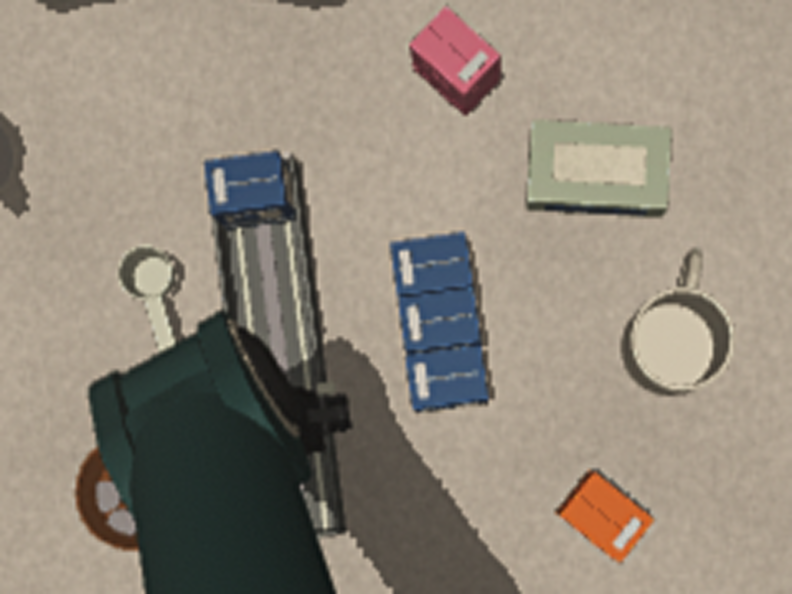

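The top view shows the row straight at crop (440,320), the front carton in place at (248,185), and the bystanders unmoved. The pusher face reads about 530 mm along the tray axis, against 529.4 mm for the marks. I'm handing it in.

```bash
python3 -c "
from bench import ctrl
print(ctrl.close_job())"
```

```text
the job is handed in; nothing more can be done
None
```

The three loose cartons now stand in one straight, closed row beside the tray. The gripper is holding the pusher at the load marks, and I handed the job in at about 16 s with no verdict reported.

- **Cartons:** I squared up the middle carton, slid the rear and front ones against it, and let all three go. The last look put the row at 129 x 58 mm, turned 7.9°, against about 7.8° for the tray. The cartons are about 43 to 46 mm apart centre to centre.
- **Pusher:** The fingers are closed on the web at 11.7 mm, with a wrist force of 6–7 N along the pull. The face has travelled about 139.7 mm and stands within 1 mm of the mark centre. Two readings 1 s apart, before the final 1.6 mm adjustment and after it, showed no slip.
- **Rest of the counter:** The front carton is still by the front stop, and I saw no shift in the bystanders. The arm hid the coin dish and the lint brush was outside the last view, so I did not check those two at the end.
- **Disagreements:** The side camera reads about 2–3 mm lower in y than the wrist and top cameras. That is roughly its calibration error and made no difference here. Sliding the rear carton pressed it on the counter, with about 17 N at the wrist. Lifting about 2 mm cleared that.

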